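# Load the sample carrier and hold the reader's cam lift at its top

## Task

Hang the sample carrier with the round eye over the upright post on the reader's lift platform, so that it lies flat and in line with the platform, and let go of it. Then swing the reader's cam lever up to the point where the platform is lifted highest (not past it) and finish while still holding the lever there, since it springs back when let go. Leave the blank carrier without an eye and the other things on the table where they are.

Things in the scene. Friction and masses are not known exactly. Their poses are not given: they have to be found in the camera images.
- reader: bench-top sample reader, fixed to the table. Origin: centre of its underside, on the table; x points from its front (robot side) to its back, y to its left, z up; it stands up to 0.35 rad askew. Grey base plate 140 x 200 x 12 mm (centred at y = +6 mm), white housing 120 x 60 mm in the middle, top at 112 mm; lift platform on its left (+y), cam lever on its right (-y).
- lever (a joint): cam lever angle, rad. 0 = rest: the lever points to the reader's front (-x), 10 deg above level; grows as it swings up and over to the back, about a level shaft along the reader's y. At 1.40 it stands straight up and the platform is highest; beyond, the platform sinks again; stop at 2.2. A spring returns it to 0 when let go: 1 to 2 N at the handle at rest, 3.5 N at the top.
- lever_axis (a point): fixed point on the lever's shaft axis, 55 mm above the table, 78 mm to the right (-y) of the reader's middle, beside the handle's middle; axes as the reader's.
- lever_grip (a point): middle of the lever's handle: a black round bar 16 mm in diameter, parallel to the shaft, from 38 to 110 mm to the right of the reader's middle. It goes round point lever_axis at 100 mm: at rest 99 mm in front of the axis and 72 mm above the table, at the top straight above it, 155 mm above the table. The point turns with the lever; its y axis lies along the bar.
- platform (a joint): lift of the platform by the cam, m: 0 at rest, 0.0116 at the highest.
- platform_mid (a point): centre of the lift platform's top face; axes as the reader's. Aluminium platform 108 x 52 mm (x, y), 8 mm thick, its middle 68 mm to the left (+y) of the reader's middle, its top 87 mm above the table at rest. It gives way only vertically, with the lever.
- post_foot (a point): foot of the steel post, on the platform's top face, 30 mm behind (+x of) its centre; axes as the reader's. Post 12 mm in diameter, 22 mm tall, the upper 8 mm a cone down to 4 mm.
- carrier: loose white sample carrier, 60 to 120 g: flat plate 96 x 46 x 6 mm (x, y, z) with a round through eye 18 mm in diameter near its +x end and an upright fin with a small window. Origin: centre of the plate's underside. It starts flat on the table, eye end away from the robot within 0.7 rad; it goes on the platform eye end to the back, its origin at point platform_mid.
- carrier_eye (a point): centre of the eye at the plate's underside, 30 mm from the carrier's centre towards +x.
- carrier_fin (a point): top centre of the carrier's fin, 42 mm above the plate's underside, 16 mm from the carrier's centre towards -x. The fin is 10 mm thick along the carrier's x, 34 mm wide along y and rises 36 mm above the plate: pinch it from above across its thickness.
- blank: loose white blank carrier: same plate and fin as the sample carrier but with no eye; leave it alone. Origin at the centre of its underside. The two change places from start to start.
- jar: amber jar, diameter 48 mm, 70 mm tall; bystander. Origin at the centre of its underside.
- cup: small steel cup, diameter 56 mm, 40 mm tall; bystander. Origin at the centre of its underside.
- tape: roll of tape lying flat, diameter 68 mm, 20 mm tall; bystander. Origin at the centre of its underside.
- spatula: lab spatula 170 mm long lying flat, along its x; bystander. Origin at the middle of its underside.
- flask: white plastic bottle, diameter 60 mm, 130 mm tall; bystander. Origin at the centre of its underside.
- stopwatch: grey timer 60 x 50 x 18 mm; bystander. Origin at the centre of its underside.
Not all that is in view belongs to the job. Leave any purple or turquoise look-alike of the carrier alone.

How it is judged:
On the way, in this order (a step that is already met when the one before it is completed fails the run):
1. the sample carrier hangs by its eye on the post, flat and in line on the platform, let go, with the lever still down (horizontal distance between carrier_eye and post_foot below 0.005 m and z of carrier_eye in the frame of post_foot below 0.003 m and horizontal distance between carrier and platform_mid below 0.012 m and angle between carrier's own z axis and vertical below 0.1 rad and angle between the x axis of carrier and the x axis of reader, either way round below 0.26 rad and contact force between each of the arm, the fingers and carrier below 0.1 N and value of joint lever below 0.3 rad), for 0.2 s.
2. the lever is swung to the highest lift (value of joint lever between 1.24 and 1.56 rad), for 0.3 s.
At the end, for the whole second after the job is handed in: Carrier let go on the platform: eye within 5 mm of the post, under 3 mm up, centred within 12 mm, flat within 0.1 rad, in line within 0.26 rad. Robot holds the lever still, 1.24 to 1.56 rad, platform lifted over 11.2 mm, contact over 0.5 N on the reader (all of step 2 and horizontal distance between carrier_eye and post_foot below 0.005 m and z of carrier_eye in the frame of post_foot below 0.003 m and horizontal distance between carrier and platform_mid below 0.012 m and angle between carrier's own z axis and vertical below 0.1 rad and angle between the x axis of carrier and the x axis of reader, either way round below 0.26 rad and contact force between each of the arm, the fingers and carrier below 0.1 N and contact force between any of the fingers, the arm and reader above 0.5 N and value of joint platform above 0.0112 m and velocity of joint lever between -0.1 and 0.1 rad/s); the arm keeps its last pose, push and grip.
It fails at once if a bystander was moved by more than 30 mm (distance of any of blank, jar, cup, tape, spatula, flask, stopwatch from where it was at the start of the episode above 0.03 m).
It also fails if it takes over 64 s, if anything falls off the work surface, if the arm or the gripper's body presses on something with over 40 N, if the wrist force passes 120 N, or if a joint passes its speed limit or range.

## Robot

A 6-joint arm with a two-finger parallel gripper is mounted at the origin on the work surface. World frame = base frame: x ahead of the robot, y to its left, z up, the work surface at z = 0. Lengths are in m, angles in rad, forces in N, time in s.
With the tool pointing down it reaches from about 0.25 to 0.775 m from the base axis. Payload 8.9 kg.
Tool frame: the origin (TCP) lies midway between the tips of the shut fingers; the grasp point (between the pads) lies manip.grasp_offset behind it (manip.grasp_offset is the distance from the TCP to the grasp point, in m); z points along the fingers, y is the direction in which the jaws open and shut (so a half turn about z gives the same grasp; the last joint's range is limited). The gripper opens to 85 mm and grips with 20 to 120 N. Pads are 22 mm wide; open, the fingers measure 114 mm over their backs; the gripper's body (76 mm by 85 mm) begins 54 mm behind the grasp point. The pads swing forward as they close: fully open they stand 13 mm farther back than shut.
Start: joints at [-1.263, 0.291, -0.153, 1.127, 0, 1.431], TCP at [0.227, -0.473, 0.231] pointing down, gripper open.
Joint ranges: [-2.52, 2.52], [-0.91, 1.74], [-1.3, 1.37], [-1.96, 2.02], [-1.52, 1.47], [-3.14, 3.14]. Speed limits (rad/s): [2.22, 2.22, 2.79, 3.14, 3.14, 3.14].

## Interface

Orientations are given as [roll, pitch, yaw] about the fixed x, y, z axes, in that order (R = Rz(yaw) Ry(pitch) Rx(roll)).
In Python, from cell import manip, vision, job gives the robot as it stands.
- The arm moves only by the tool drive_tool, never from a script. Its argument "deltas" is a list of rows, each an object with "xyz": the shift along the tool's x, y, z in cm, a list of three; "twist": the turn, a rotation vector about the tool's x, y, z in degrees, a list of three; "hand": the finger opening in cm, from 0 to 8.54. In form: [{"xyz": [tx, ty, tz], "twist": [rx, ry, rz], "hand": hand}, ...]. A call has 1 to 12 rows; each row shifts and turns the commanded pose from where the row before left it, along the tool's axes as they then stand; what a row does not reach is not made up. A row lasts 1/10 s, in which the tool goes at most 50 mm and 8.59 degrees, less where a joint would pass 70% of its speed; a pose out of reach is approached as far as the arm can. A call with a gripper value outside its range is refused whole. The fingers move at their own pace and stop on an object; "newtons" is the grip in N (left out, the last holds). Time passes only in rows, so rows that do not move let the fingers close. It gives the time, the measured TCP pose, the force and the opening at its end, in the units of the state.
- manip.state(): the state, without advancing time (a new reading comes with each control period).
- vision.grab_frame(name): name is "scene" or "top" or "wrist"; returns a dict with "img" (480x640x3 uint8, red, green, blue), "fx", "fy", "cx", "cy" (pixels), "k1" (the pictures are not rectified: a ray, as slopes to the right and down, at radius r is drawn at 1 + k1 r^2 times it, then the intrinsics apply), "R" (3x3) and "t" (3): a world point X has camera coordinates R X + t. Camera axes: x right, y down, z forward; pixel columns grow to the right and rows downward; lengths in m; the calibration is good to about 2 mm. A picture is of the moment at which its call begins. There is no depth.
- job.close_job(): hands the job in, once; it reports no verdict.
The state is a dict: "clock": time; "joint_pos": joint angles; "qvel": joint speeds; "effort": joint torques, N m; "tool_pos": TCP position; "ee_rot": TCP orientation; "ft_force": force on the tool from outside, world axes, zero at the start; "wrist_torque": the same for the moment, N m; "gripper_width": finger opening in m.
Only numpy, scipy, OpenCV 4.12 (cv2) and the standard library are available. Lean on these libraries where they do the work, as an engineer would, in place of code of your own. Each camera call takes 0.05 s, during which the arm holds its last target.

## Working session

There is one attempt and no reset: what is moved stays moved. The work goes in short steps, Python scripts to look and compute and a tool call to move; the robot and the scene stay as the last step left them, time stands still between calls to the robot, and variables do not carry over. Pictures are saved under pics/ and viewed, and the job is handed in when it is done.

Besides the shell and the picture viewer there is one more tool, called after ">>>" as a command line: name --argument value ..., lists and objects as JSON in quotes. drive_tool: Moves the arm, as the interface text tells. Its arguments: {"type":"object","properties":{"deltas":{"type":"array","items":{"type":"object","properties":{"xyz":{"type":"array","items":{"type":"number"}},"twist":{"type":"array","items":{"type":"number"}},"hand":{"type":"number"}}}},"newtons":{"type":"number"}},"required":["deltas"]}

```bash
ls; mkdir -p pics; cat > h.py <<'E'
import numpy as np, cv2
from cell import manip, vision, job
def grab(n,save=None):
    f=vision.grab_frame(n)
    if save: cv2.imwrite('pics/'+save+'.png',cv2.cvtColor(f['img'],cv2.COLOR_RGB2BGR))
    return f
def ray(f,u,v):
    xd=np.array([(u-f['cx'])/f['fx'],(v-f['cy'])/f['fy']]);x=xd.copy()
    for _ in range(30): x=xd/(1+f['k1']*(x@x))
    R=np.array(f['R']);t=np.array(f['t'])
    return -R.T@t, R.T@np.array([x[0],x[1],1.])
def onz(f,u,v,z):
    o,d=ray(f,u,v); return o+d*(z-o[2])/d[2]
def proj(f,X):
    c=np.array(f['R'])@np.array(X)+np.array(f['t']);x=c[:2]/c[2];x=x*(1+f['k1']*(x@x))
    return np.array([f['fx']*x[0]+f['cx'],f['fy']*x[1]+f['cy']])
E
python3 - <<'E'
from h import *
print(manip.state(), manip.grasp_offset)
for n in ['scene','top','wrist']:
    f=grab(n,n+'0'); print(n,f['fx'],f['cx'],f['cy'],f['k1'],-np.array(f['R']).T@f['t'],np.round(f['R'],2).tolist())
E
```

```text
pics
{'clock': 0.0, 'joint_pos': array([-1.26328465e+00,  2.91247454e-01, -1.54111187e-01,  1.12667882e+00,
        1.14314258e-05,  1.43152107e+00]), 'qvel': array([-0.00023907,  0.00094034, -0.00164843, -0.00104033,  0.00130178,
        0.0002711 ]), 'effort': array([ 2.34143030e-03, -5.37145507e+01,  3.31370866e+01,  1.60363357e-02,
       -1.08280028e-04, -2.10310890e-05]), 'tool_pos': array([ 0.22672736, -0.47305415,  0.230755  ]), 'ee_rot': array([-3.14036512e+00, -1.83621914e-04,  4.46786814e-01]), 'ft_force': array([-0.28849152, -0.29775643, -0.30741742]), 'wrist_torque': array([ 0.01318055,  0.03678839, -0.03571902]), 'gripper_width': 0.08480217503266559} 0.0187
scene 610.5063219495156 322.15383580831445 238.1392686705175 -0.1788810998359076 [ 1.32575811 -0.99764569  1.11265467] [[0.78, 0.62, -0.0], [0.39, -0.5, -0.77], [-0.48, 0.6, -0.64]]
top 602.678430532326 319.7042106882192 239.50644224145304 -0.12027393236148695 [ 0.45532088 -0.00348114  1.38633264] [[0.01, -1.0, 0.01], [-1.0, -0.01, -0.08], [0.08, -0.01, -1.0]]
wrist 372.13351069041863 320.1006436673829 239.94122012181055 -0.03254959276002605 [ 0.28700312 -0.44360233  0.37254127] [[0.43, -0.9, -0.0], [-0.87, -0.42, 0.26], [-0.24, -0.11, -0.96]]
```

View pics/top0.png

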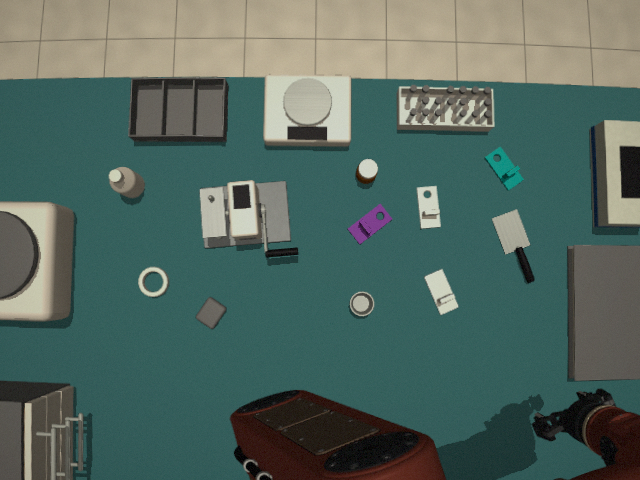

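View pics/scene0.png

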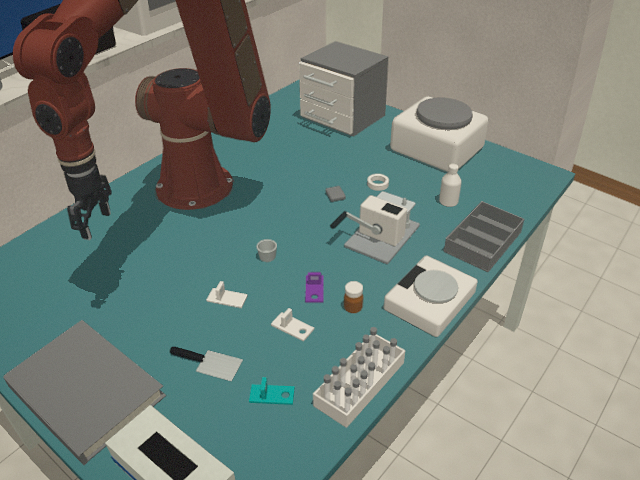

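View pics/wrist0.png

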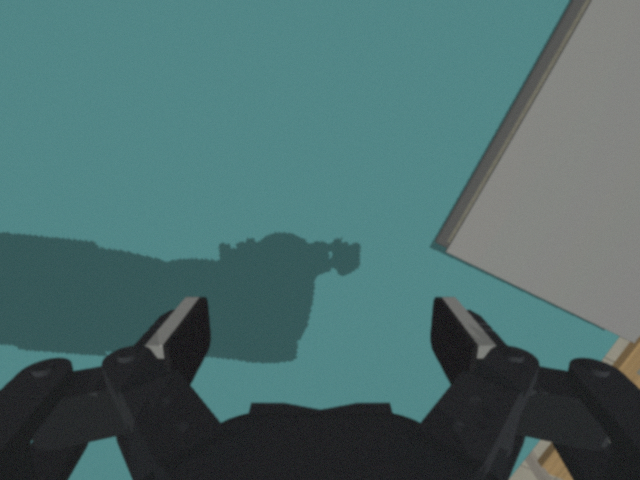

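The sample carrier, with its eye, is at about (428,207) in the top view with the eye at (428,194). The blank is at (441,292), the reader at (243,213) and its lever handle at (282,252). Next I'll measure them more closely.

```bash
python3 - <<'E'
from h import *
f=grab('top');im=cv2.cvtColor(f['img'],cv2.COLOR_RGB2BGR)
a=cv2.resize(im[170:270,190:310],None,fx=6.5,fy=5.9 if 0 else 6,interpolation=cv2.INTER_CUBIC)
cv2.imwrite('pics/rd1.png',a[:600])
b=cv2.resize(im[175:240,400:460],None,fx=9,fy=9,interpolation=cv2.INTER_CUBIC);cv2.imwrite('pics/ca1.png',b)
hsv=cv2.cvtColor(im,cv2.COLOR_BGR2HSV)
m=((hsv[...,1]<60)&(hsv[...,2]>120)).astype(np.uint8)
m2=np.zeros_like(m);m2[175:240,400:460]=m[175:240,400:460]
c,h=cv2.findContours(m2,cv2.RETR_CCOMP,cv2.CHAIN_APPROX_NONE)
for i,k in enumerate(c):
    if len(k)<8: continue
    M=cv2.moments(k);r=cv2.minAreaRect(k);print(h[0][i],cv2.contourArea(k),M['m10']/max(M['m00'],1),M['m01']/max(M['m00'],1),r)
E
```

```text
[-1 -1  1 -1] 790.0 428.4533755274261 206.592194092827 ((428.39630126953125, 206.56707763671875), (41.85355758666992, 20.540264129638672), 83.6598129272461)
[ 2 -1 -1  0] 48.0 428.0520833333333 214.44791666666666 ((428.85137939453125, 214.89190673828125), (15.782302856445312, 6.082762718200684), 9.462321281433105)
[-1  1 -1  0] 50.0 426.93 193.76666666666665 ((427.00006103515625, 193.50001525878906), (7.77817440032959, 7.77817440032959), 45.0)
```

View pics/rd1.png

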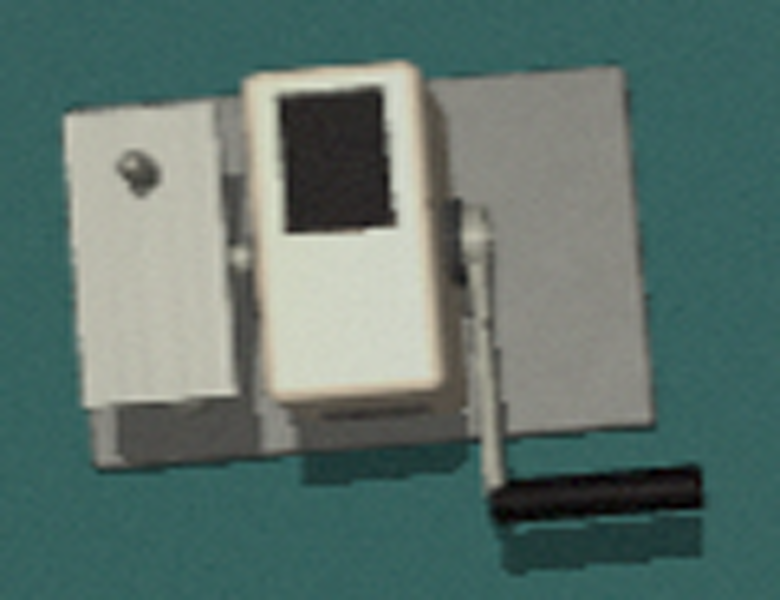

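View pics/ca1.png

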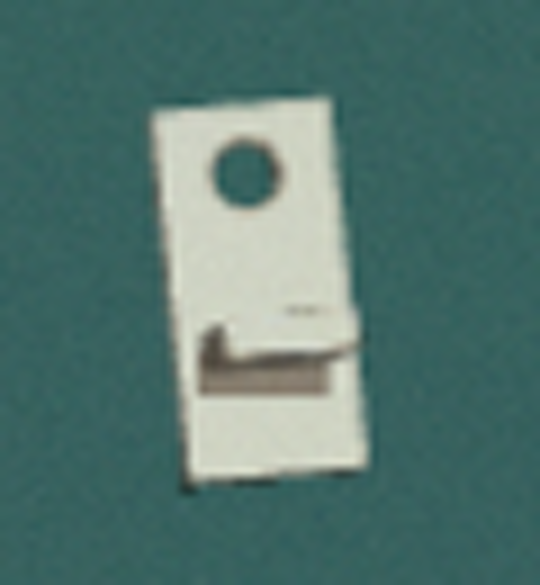

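```bash
python3 - <<'E'
from h import *
f=grab('top')
def C(p,z,o=(190,170),s=(6.5,6)): return onz(f,o[0]+(p[0]+.5)/s[0]-.5,o[1]+(p[1]+.5)/s[1]-.5,z)
q=[C(p,.087) for p in [(65,113),(215,100),(238,393),(85,405)]]
print('plat',np.round(q,4).tolist(),np.mean(q,0)); 
d=q[0]+q[1]-q[2]-q[3];print('yaw',np.arctan2(d[1],d[0]),[np.linalg.norm(q[i]-q[(i+1)%4]) for i in range(4)])
b=[C(p,.012) for p in [(622,68),(653,425),(97,467)]]
print('base',np.round(b,4).tolist(),'mid',(b[0]+b[2])/2,[np.linalg.norm(b[i]-b[i+1]) for i in range(2)],np.arctan2(*(b[0]-b[1])[1::-1]))
print('post tip',C((127,157),.109))
hh=[C(p,.076) for p in [(495,503),(703,485)]];print('handle',hh,np.mean(hh,0))
h=[C(p,.112) for p in [(245,72),(412,65),(445,392),(272,400)]];print('housing',np.mean(h,0))
k=dict(o=(400,175),s=(9,9))
c=[C(p,.006,**k) for p in [(152,110),(330,97),(368,468),(188,480)]]
d=c[0]+c[1]-c[2]-c[3]
print('carrier',np.mean(c,0),np.arctan2(d[1],d[0]),[np.linalg.norm(c[i]-c[(i+1)%4]) for i in range(4)],'eye',C((246,173),.006,**k))
c=[C(p,.042,**k) for p in [(228,318),(352,303),(356,345),(228,358)]];print('fin',np.mean(c,0))
E
```

```text
plat [[0.6649, 0.2522, 0.087], [0.67, 0.2016, 0.087], [0.5631, 0.1913, 0.087], [0.5582, 0.2425, 0.087]] [0.61404673 0.2218879  0.087     ]
yaw 0.09341322417188903 [np.float64(0.05089246569153133), np.float64(0.10742124296131643), np.float64(0.05149695019766623), np.float64(0.10708771462604921)]
base [[0.6962, 0.0688, 0.012], [0.5586, 0.0558, 0.012], [0.5404, 0.2519, 0.012]] mid [0.61829606 0.16034005 0.012     ] [np.float64(0.13814535750284054), np.float64(0.19688385974300956)] 0.09423778030113142
post tip [0.64555499 0.22678207 0.109     ]
handle [array([0.52485939, 0.10562554, 0.076     ]), array([0.5321566 , 0.03600423, 0.076     ])] [0.528508   0.07081489 0.076     ]
housing [0.61897508 0.15417042 0.112     ]
carrier [ 0.64121624 -0.26344065  0.006     ] 0.0936095076391796 [np.float64(0.04664399074271007), np.float64(0.09682693927594281), np.float64(0.04686990365448938), np.float64(0.0963451411131459)] eye [ 0.6711498  -0.26006944  0.006     ]
fin [ 0.62563901 -0.26453827  0.042     ]
```

>>> drive_tool --deltas '[{"xyz":[0,0,0],"twist":[0,0,-8],"hand":8.5},{"xyz":[0,0,0],"twist":[0,0,-8],"hand":8.5},{"xyz":[0,0,0],"twist":[0,0,-8],"hand":8.5},{"xyz":[0,0,0],"twist":[0,0,-8],"hand":8.5},{"xyz":[0,0,0],"twist":[0,0,-8],"hand":8.5},{"xyz":[0,0,0],"twist":[0,0,-8],"hand":8.5},{"xyz":[0,0,0],"twist":[0,0,-8],"hand":8.5},{"xyz":[0,0,0],"twist":[0,0,-8],"hand":8.5},{"xyz":[0,0,0],"twist":[0,0,-5.7],"hand":8.5}]' --newtons 40

```text
clock: 1.15
tool_pos: [0.2268, -0.4734, 0.2312]
ee_rot: [-3.142, -0.0, 1.669]
ft_force: [-0.7, 0.2, 0.3]
gripper_width: 0.085
```

>>> drive_tool --deltas '[{"xyz":[1.4,3.4,0.2]},{"xyz":[1.4,3.4,0.2]},{"xyz":[1.4,3.4,0.2]},{"xyz":[1.4,3.4,0.2]},{"xyz":[1.4,3.4,0.2]},{"xyz":[1.4,3.4,0.2]},{"xyz":[1.4,3.4,0.2]},{"xyz":[1.4,3.4,0.2]},{"xyz":[1.4,3.4,0.2]},{"xyz":[1.4,3.4,0.2]},{"xyz":[1.4,3.4,0.2]},{"xyz":[1.4,3.4,0.2]}]'

```text
validation failed for argument at $.de...
```

```bash
python3 - <<'E'
from h import *
f=grab('wrist','w1'); s=manip.state(); print(s['clock'],s['tool_pos'],s['ee_rot'],s['joint_pos'])
E
```

```text
1.2 [ 0.22680252 -0.47337005  0.2311724 ] [-3.14151477e+00 -2.82806672e-04  1.67344710e+00] [-1.26331198e+00  2.90826985e-01 -1.53578452e-01  1.12668363e+00
 -1.87287159e-05  2.04833560e-01]
```

View pics/w1.png

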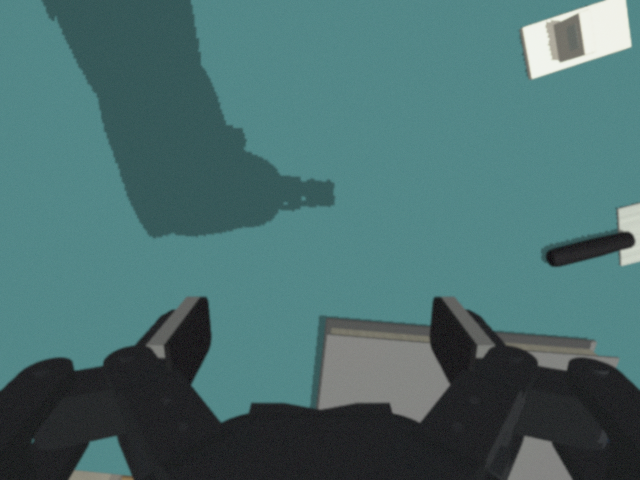

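The turn worked. The second call was refused because every row needs all three keys. The wrist view shows the blank at about (580,40) and the spatula at (590,245).

>>> drive_tool --deltas '[{"xyz":[1.4,3.4,0.2],"twist":[0,0,0],"hand":8.5},{"xyz":[1.4,3.4,0.2],"twist":[0,0,0],"hand":8.5},{"xyz":[1.4,3.4,0.2],"twist":[0,0,0],"hand":8.5},{"xyz":[1.4,3.4,0.2],"twist":[0,0,0],"hand":8.5},{"xyz":[1.4,3.4,0.2],"twist":[0,0,0],"hand":8.5},{"xyz":[1.4,3.4,0.2],"twist":[0,0,0],"hand":8.5},{"xyz":[1.4,3.4,0.2],"twist":[0,0,0],"hand":8.5},{"xyz":[1.4,3.4,0.2],"twist":[0,0,0],"hand":8.5},{"xyz":[1.4,3.4,0.2],"twist":[0,0,0],"hand":8.5},{"xyz":[1.4,3.4,0.2],"twist":[0,0,0],"hand":8.5},{"xyz":[1.4,3.4,0.2],"twist":[0,0,0],"hand":8.5},{"xyz":[1.4,3.4,0.2],"twist":[0,0,0.5],"hand":8.5}]'

```text
clock: 2.4
tool_pos: [0.6188, -0.2676, 0.2071]
ee_rot: [-3.141, -0.0, 1.652]
ft_force: [0.1, -1.2, 0.6]
gripper_width: 0.0848
```

```bash
python3 - <<'E'
from h import *
f=grab('wrist','w2'); s=manip.state(); print(s['clock'],s['tool_pos'],s['ee_rot'],s['joint_pos'])
E
```

```text
2.45 [ 0.62267515 -0.26441087  0.20611924] [ 3.13981642e+00 -1.50366255e-03  1.65441565e+00] [-0.51061439  0.60091992  0.26948988  1.23873639  0.00224037  0.97656465]
```

View pics/w2.png

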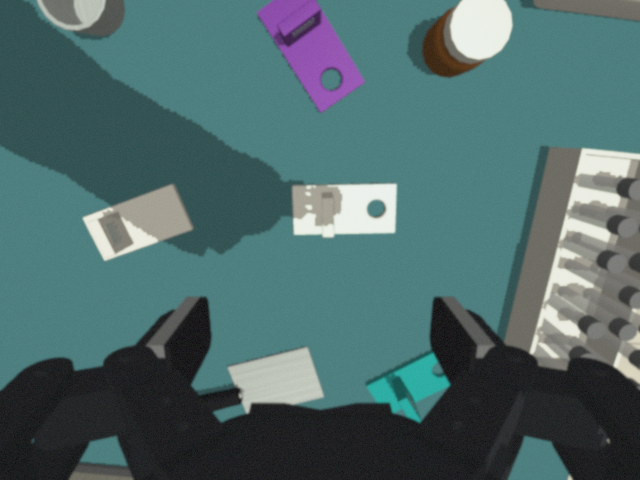

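```bash
python3 - <<'E'
from h import *
f=grab('wrist'); s=manip.state(); print(s['tool_pos'],s['ee_rot'])
im=cv2.cvtColor(f['img'],cv2.COLOR_RGB2BGR)
cv2.imwrite('pics/w2c.png',cv2.resize(im[165:255,270:415],None,fx=5,fy=5,interpolation=cv2.INTER_CUBIC))
c=[onz(f,*p,.006) for p in [(292,185),(397,184),(396,233),(293,235)]]
d=c[1]+c[2]-c[0]-c[3];print(np.mean(c,0),np.arctan2(d[1],d[0]),[np.linalg.norm(c[i]-c[(i+1)%4]) for i in range(4)],onz(f,377,208,.006))
E
```

```text
[ 0.6205541  -0.26573406  0.20607573] [ 3.14124045e+00 -1.07727527e-03  1.65571619e+00]
[ 0.64524858 -0.25837477  0.006     ] 0.09744192796784497 [np.float64(0.09625101776514314), np.float64(0.04633383266443937), np.float64(0.09772837001747035), np.float64(0.04727954828769523)] [ 0.67524713 -0.25431626  0.006     ]
```

View pics/w2c.png

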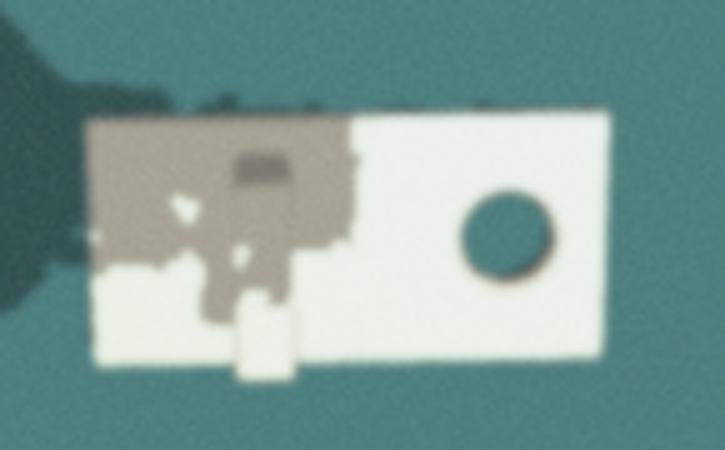

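```bash
python3 - <<'E'
from h import *
f=grab('wrist','w3'); s=manip.state(); print(s['clock'],s['tool_pos'],s['ee_rot'])
im=cv2.cvtColor(f['img'],cv2.COLOR_RGB2BGR)
cv2.imwrite('pics/w3c.png',cv2.resize(im[165:255,270:415],None,fx=5,fy=5,interpolation=cv2.INTER_CUBIC))
hsv=cv2.cvtColor(im,cv2.COLOR_BGR2HSV)
m=((hsv[...,1]<70)&(hsv[...,2]>110)).astype(np.uint8); z=np.zeros_like(m); z[170:250,275:410]=m[170:250,275:410]
c,h=cv2.findContours(z,cv2.RETR_CCOMP,cv2.CHAIN_APPROX_NONE)
for i,k in enumerate(c):
    a=cv2.contourArea(k)
    if a<60: continue
    print(a,cv2.minAreaRect(k),cv2.minEnclosingCircle(k))
    M=cv2.moments(k);u=(M['m10']/M['m00'],M['m01']/M['m00']);print(u,onz(f,*u,.006))
    if a>1000: 
        c=[onz(f,*p,.006) for p in cv2.boxPoints(cv2.minAreaRect(k))];print(np.round(c,4).tolist())
E
```

```text
2.55 [ 0.6188764  -0.26694628  0.20624588] [-3.14089374e+00 -6.78577810e-04  1.65535079e+00]
5303.5 ((342.5440673828125, 212.39434814453125), (54.65964126586914, 106.11083984375), 88.66777801513672) ((342.5, 210.5), 57.93540954589844)
(342.06476854907135, 211.18902611482983) [ 0.64068751 -0.26140635  0.006     ]
[[0.5898, -0.2424, 0.006], [0.6865, -0.232, 0.006], [0.6947, -0.2833, 0.006], [0.5942, -0.2942, 0.006]]
212.5 ((373.5, 210.0), (17.0, 16.0), 0.0) ((373.3888854980469, 210.38888549804688), 8.785959243774414)
(373.47215686274507, 210.4329411764706) [ 0.66981183 -0.25822476  0.006     ]
```

View pics/w3c.png

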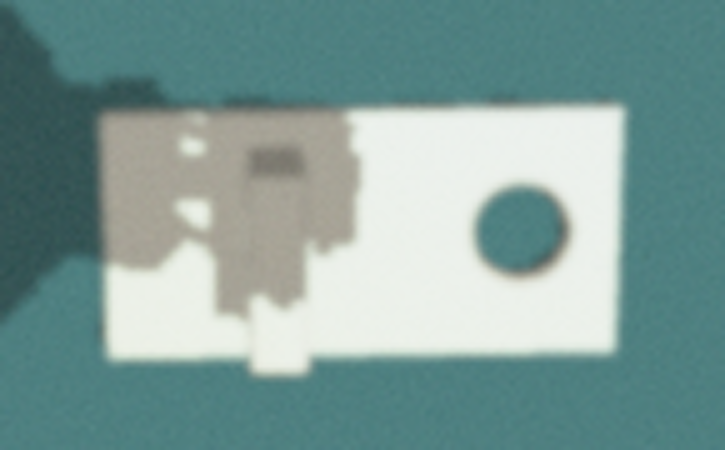

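>>> drive_tool --deltas '[{"xyz":[0,0,3],"twist":[0,0,-0.6],"hand":6},{"xyz":[0,0,3],"twist":[0,0,0],"hand":6},{"xyz":[0,0,2],"twist":[0,0,0],"hand":6},{"xyz":[0,0,0],"twist":[0,0,0],"hand":6},{"xyz":[0,0,0],"twist":[0,0,0],"hand":6}]'

```text
clock: 3.05
tool_pos: [0.6171, -0.269, 0.1279]
ee_rot: [-3.141, 0.0, 1.664]
ft_force: [-0.3, -0.5, 0.8]
gripper_width: 0.0598
```

```bash
python3 - <<'E'
from h import *
f=grab('wrist','w4'); s=manip.state(); print(s['clock'],s['tool_pos'],s['ee_rot'])
E
```

```text
3.1 [ 0.61781316 -0.2692481   0.12873414] [3.14036411e+00 9.94451354e-04 1.66390041e+00]
```

View pics/w4.png

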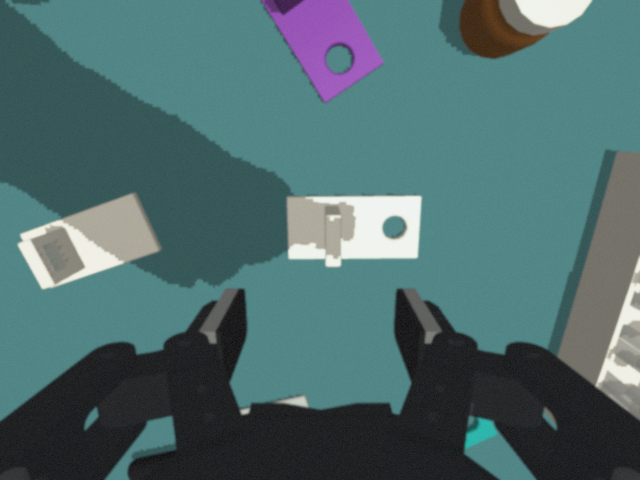

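```bash
python3 - <<'E'
from h import *
f=grab('wrist'); s=manip.state(); print(s['clock'],s['tool_pos'],s['ee_rot'])
im=cv2.cvtColor(f['img'],cv2.COLOR_RGB2BGR)
cv2.imwrite('pics/w5c.png',cv2.resize(im[180:280,275:435],None,fx=5,fy=5,interpolation=cv2.INTER_CUBIC))
c=[onz(f,*p,.006) for p in [(287,197),(421,195),(419,258),(288,260)]]
d=c[1]+c[2]-c[0]-c[3];print(np.mean(c,0),np.arctan2(d[1],d[0]),onz(f,394.5,227,.006),onz(f,333.5,239.5,.042))
E
```

```text
3.15 [ 0.61811677 -0.26929701  0.12904244] [3.13972334e+00 1.36602046e-03 1.66411224e+00]
[ 0.64194777 -0.2625881   0.006     ] 0.10747798507350126 [ 0.67146837 -0.25895729  0.006     ] [ 0.62576809 -0.26284379  0.042     ]
```

View pics/w5c.png

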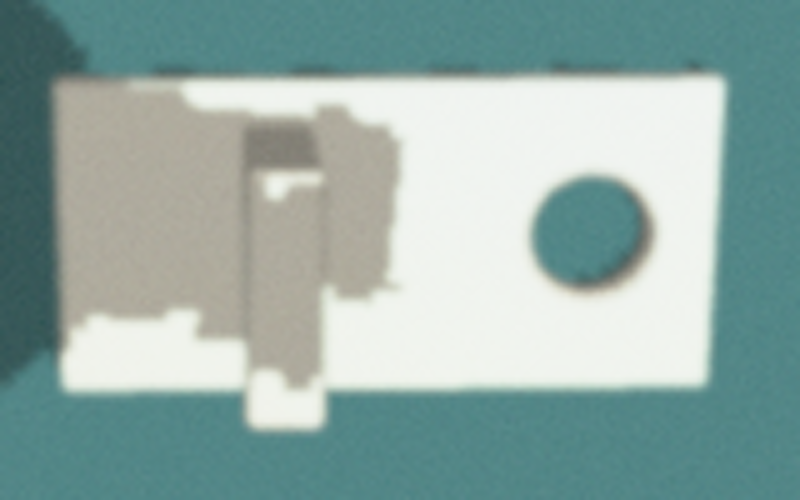

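>>> drive_tool --deltas '[{"xyz":[0.5,0.8,1.5],"twist":[0,0,0],"hand":5},{"xyz":[0,0,2],"twist":[0,0,0],"hand":5},{"xyz":[0,0,2.5],"twist":[0,0,0],"hand":5},{"xyz":[0,0,2],"twist":[0,0,0],"hand":5},{"xyz":[0,0,1],"twist":[0,0,0],"hand":5},{"xyz":[0,0,0],"twist":[0,0,0],"hand":5}]'

```text
clock: 3.75
tool_pos: [0.6245, -0.262, 0.0357]
ee_rot: [-3.14, -0.001, 1.665]
ft_force: [-0.2, -0.7, 1.3]
gripper_width: 0.0503
```

```bash
python3 - <<'E'
from h import *
f=grab('wrist','w6'); s=manip.state(); print(s['clock'],s['tool_pos'],s['ee_rot'],s['ft_force'])
E
```

```text
3.8 [ 0.62520178 -0.26252808  0.03711441] [-3.14126477e+00 -2.39732326e-04  1.66513148e+00] [-0.27358233  0.73446599  0.90577675]
```

View pics/w6.png

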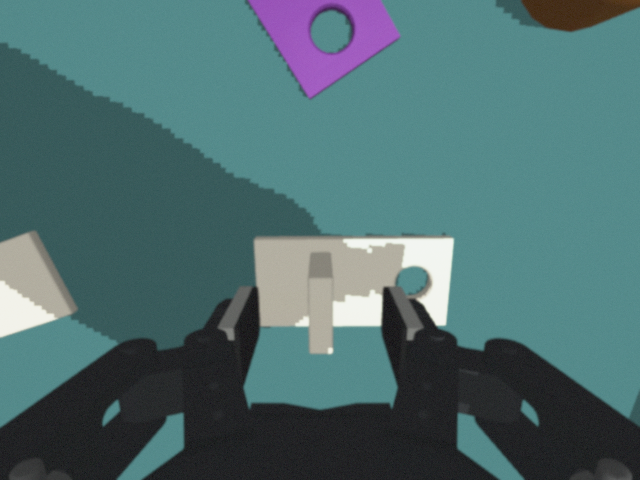

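The fin (308–333, 280–353) sits midway between the fingers. I'll go down and close.

>>> drive_tool --deltas '[{"xyz":[0,0,1.2],"twist":[0,0,0],"hand":4},{"xyz":[0,0,1.1],"twist":[0,0,0],"hand":3},{"xyz":[0,0,0],"twist":[0,0,0],"hand":2.2},{"xyz":[0,0,0],"twist":[0,0,0],"hand":1.5},{"xyz":[0,0,0],"twist":[0,0,0],"hand":0.5},{"xyz":[0,0,0],"twist":[0,0,0],"hand":0},{"xyz":[0,0,0],"twist":[0,0,0],"hand":0},{"xyz":[0,0,0],"twist":[0,0,0],"hand":0}]' --newtons 40

```text
clock: 4.6
tool_pos: [0.6252, -0.2628, 0.0145]
ee_rot: [3.141, 0.0, 1.665]
ft_force: [-0.1, -0.4, 0.6]
gripper_width: 0.0092
```

>>> drive_tool --deltas '[{"xyz":[0,0,-0.5],"twist":[0,0,0],"hand":0},{"xyz":[0,0,-2],"twist":[0,0,0],"hand":0},{"xyz":[0,0,-4],"twist":[0,0,0],"hand":0},{"xyz":[0,0,-4],"twist":[0,0,0],"hand":0},{"xyz":[0,0,-4],"twist":[0,0,0],"hand":0},{"xyz":[0,0,-2.5],"twist":[0,0,0],"hand":0},{"xyz":[0,0,0],"twist":[0,0,0],"hand":0}]'

```text
clock: 5.3
tool_pos: [0.6271, -0.2639, 0.1893]
ee_rot: [3.135, 0.004, 1.665]
ft_force: [0.3, -0.5, -1.3]
gripper_width: 0.0095
```

```bash
python3 - <<'E'
from h import *
f=grab('wrist','w7'); s=manip.state(); print(s['clock'],s['tool_pos'],s['ee_rot'],s['ft_force'],s['gripper_width'])
E
```

```text
5.35 [ 0.62612469 -0.26333283  0.18665493] [3.13825748e+00 2.27539377e-03 1.66503994e+00] [ 0.53767796 -0.28869976 -0.50849738] 0.009635177168253666
```

View pics/w7.png

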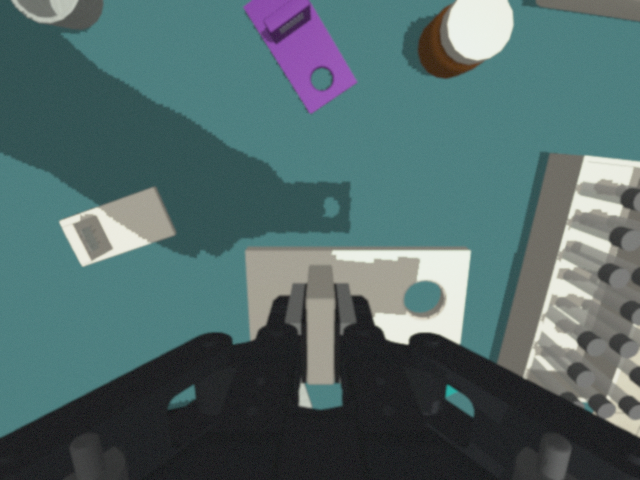

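>>> drive_tool --deltas '[{"xyz":[2,0.1,0],"twist":[0,0,0],"hand":0},{"xyz":[4.2,0.2,0],"twist":[0,0,0],"hand":0},{"xyz":[4.5,0.2,0],"twist":[0,0,0],"hand":0},{"xyz":[4.5,0.2,0],"twist":[0,0,0],"hand":0},{"xyz":[4.5,0.2,0],"twist":[0,0,0],"hand":0},{"xyz":[4.5,0.2,0],"twist":[0,0,0],"hand":0},{"xyz":[4.5,0.2,0],"twist":[0,0,0],"hand":0},{"xyz":[4.5,0.2,0],"twist":[0,0,0],"hand":0},{"xyz":[4.5,0.2,0],"twist":[0,0,0],"hand":0},{"xyz":[4.5,0.1,0],"twist":[0,0,0],"hand":0},{"xyz":[4,0,0],"twist":[0,0,0],"hand":0},{"xyz":[2,0,0],"twist":[0,0,0],"hand":0}]'

```text
clock: 6.55
tool_pos: [0.596, 0.2219, 0.1827]
ee_rot: [-3.139, -0.0, 1.668]
ft_force: [0.4, 0.6, -0.8]
gripper_width: 0.0093
```

>>> drive_tool --deltas '[{"xyz":[0,0,0],"twist":[0,0,0],"hand":0},{"xyz":[0,0,0],"twist":[0,0,0],"hand":0},{"xyz":[0,0,0],"twist":[0,0,0],"hand":0},{"xyz":[0,0,0],"twist":[0,0,0],"hand":0}]'

```text
clock: 6.95
tool_pos: [0.5978, 0.2176, 0.184]
ee_rot: [-3.141, 0.0, 1.663]
ft_force: [-0.5, 0.4, -0.9]
gripper_width: 0.0093
```

```bash
python3 - <<'E'
from h import *
f=grab('wrist','w8'); s=manip.state(); print(s['clock'],s['tool_pos'],s['ee_rot'],s['ft_force'],s['gripper_width'])
E
```

```text
7.0 [0.59779692 0.21768868 0.18414047] [-3.14128631e+00  1.18113329e-04  1.66354336e+00] [ 0.13670919  0.2617538  -1.09901237] 0.009490813778039538
```

View pics/w8.png

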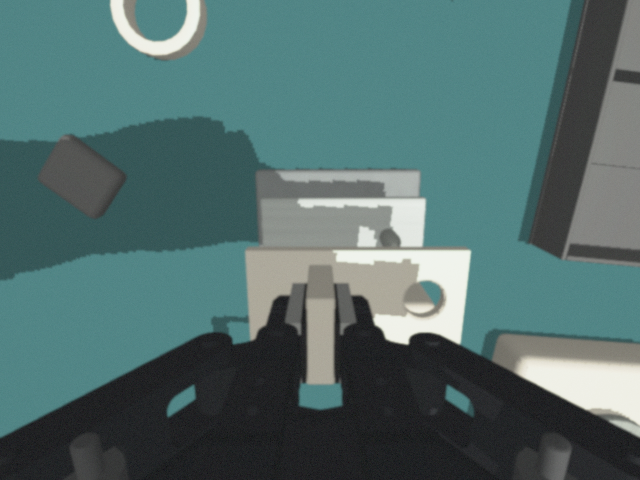

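```bash
python3 - <<'E'
from h import *
f=grab('wrist'); s=manip.state(); print(s['clock'],s['tool_pos'],s['ee_rot'])
im=cv2.cvtColor(f['img'],cv2.COLOR_RGB2BGR)
cv2.imwrite('pics/w8c.png',cv2.resize(im[160:340,240:480],None,fx=3.3,fy=3.3,interpolation=cv2.INTER_CUBIC))
E
```

```text
7.05 [0.59785538 0.21781491 0.18426423] [-3.14152925e+00  7.63697374e-05  1.66364426e+00]
```

View pics/w8c.png

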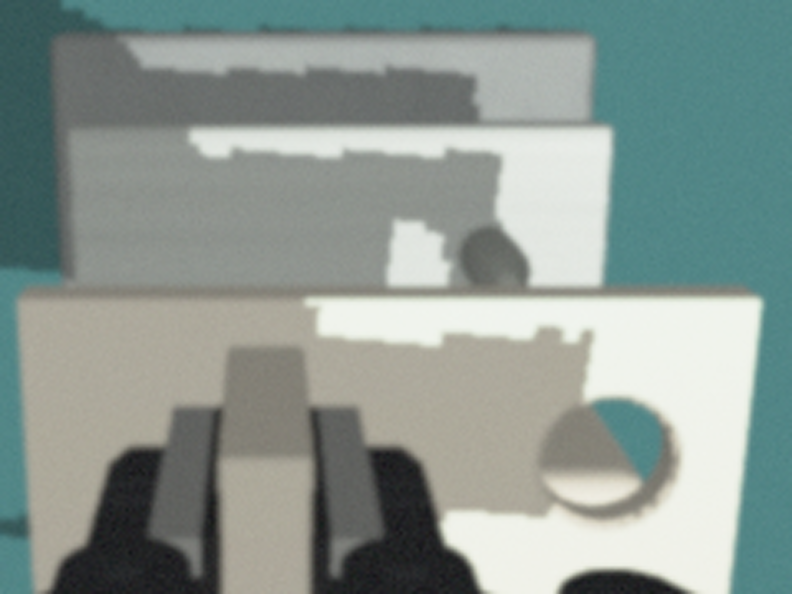

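>>> drive_tool --deltas '[{"xyz":[-2,0,0],"twist":[0,0,0],"hand":0},{"xyz":[-2,0,0],"twist":[0,0,0],"hand":0},{"xyz":[-2,0,0],"twist":[0,0,0],"hand":0},{"xyz":[0,0,0],"twist":[0,0,0],"hand":0},{"xyz":[0,0,0],"twist":[0,0,0],"hand":0},{"xyz":[0,0,0],"twist":[0,0,0],"hand":0},{"xyz":[0,0,0],"twist":[0,0,0],"hand":0},{"xyz":[0,0,0],"twist":[0,0,0],"hand":0}]'

```text
clock: 7.85
tool_pos: [0.6032, 0.1596, 0.1843]
ee_rot: [-3.142, -0.0, 1.666]
ft_force: [0.7, -0.5, -1.4]
gripper_width: 0.0093
```

```bash
python3 - <<'E'
from h import *
f=grab('wrist','w9'); s=manip.state(); print(s['clock'],s['tool_pos'],s['ee_rot'])
im=cv2.cvtColor(f['img'],cv2.COLOR_RGB2BGR)
cv2.imwrite('pics/w9c.png',cv2.resize(im[140:340,240:480],None,fx=3,fy=3,interpolation=cv2.INTER_CUBIC))
import pickle;pickle.dump(f,open('w9.pkl','wb'))
E
```

```text
7.9 [0.60319385 0.1595458  0.18426818] [-3.14154089e+00 -4.85835073e-05  1.66570672e+00]
```

View pics/w9c.png

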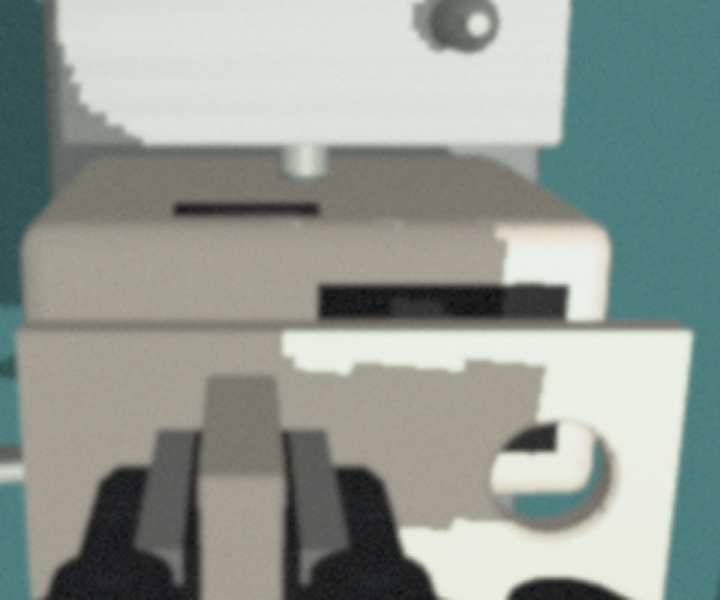

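```bash
python3 - <<'E'
from h import *
import pickle
f=pickle.load(open('w9.pkl','rb'))
P=lambda x,y,z:onz(f,240+(x+.5)/3-.5,140+(y+.5)/3-.5,z)
print('tip',P(478,23,.109))
cv2.imwrite('pics/w9d.png',cv2.resize(cv2.cvtColor(f['img'],cv2.COLOR_RGB2BGR)[70:220,230:450],None,fx=3.5,fy=3.5,interpolation=cv2.INTER_CUBIC))
e=P(555,475,.184-.0145+.006);t=np.array([.6032,.1595,.184]);d=e-t;psi=1.6657
print('eye',e,'tool', d[:2]@[np.cos(psi),np.sin(psi)],d[:2]@[np.sin(psi),-np.cos(psi)])
a,b=P(18,325,.1755),P(692,325,.1755);print(a,b,np.arctan2(*(b-a)[1::-1]),np.linalg.norm(a-b))
E
```

```text
tip [0.64180377 0.22660878 0.109     ]
eye [0.64884054 0.16415114 0.1755    ] tool 0.00030524988036680686 0.04587590399259296
[0.56968261 0.17968858 0.1755    ] [0.66436585 0.18860151 0.1755    ] 0.09385761723458777 0.09510182487526637
```

View pics/w9d.png

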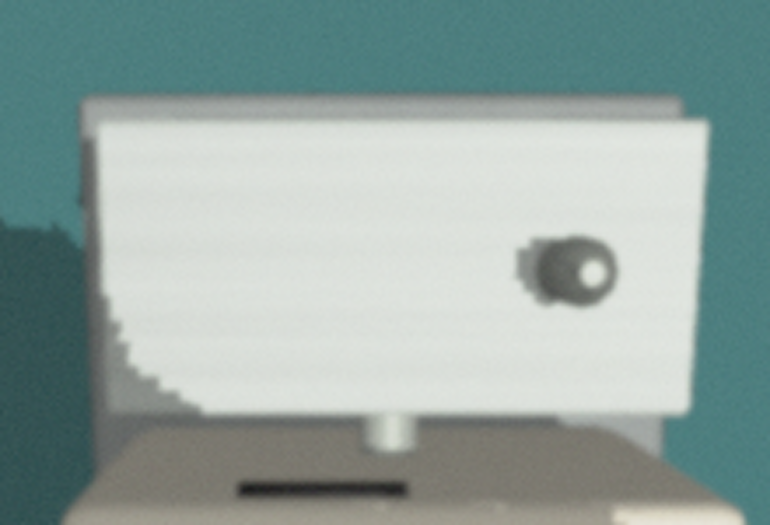

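```bash
python3 - <<'E'
from h import *
import pickle
f=pickle.load(open('w9.pkl','rb'))
P=lambda x,y,z:onz(f,230+(x+.5)/3.5-.5,70+(y+.5)/3.5-.5,z)
c=[P(*p,.087) for p in [(98,120),(710,119),(690,413),(108,413)]]
d=c[1]+c[2]-c[0]-c[3];m=np.mean(c,0);y=np.arctan2(d[1],d[0])
print(m,y,m[:2]+.03*np.array([np.cos(y),np.sin(y)]),'tip',P(592,272,.109))
E
```

```text
[0.61234106 0.22372367 0.087     ] 0.09573810011775274 [0.64220367 0.22659142] tip [0.64168425 0.22658388 0.109     ]
```

>>> drive_tool --deltas '[{"xyz":[2.3,0,0],"twist":[0,0,0],"hand":0},{"xyz":[2,0,0],"twist":[0,0,0],"hand":0},{"xyz":[2,0,0],"twist":[0,0,0],"hand":0},{"xyz":[0,0,1],"twist":[0,0,0],"hand":0},{"xyz":[0,0,1.5],"twist":[0,0,0],"hand":0},{"xyz":[0,0,1.5],"twist":[0,0,0],"hand":0},{"xyz":[0,0,1.4],"twist":[0,0,0],"hand":0},{"xyz":[0,0,0],"twist":[0,0,0],"hand":0},{"xyz":[0,0,0],"twist":[0,0,0],"hand":0},{"xyz":[0,0,0],"twist":[0,0,0],"hand":0},{"xyz":[0,0,0],"twist":[0,0,0],"hand":0},{"xyz":[0,0,0],"twist":[0,0,0],"hand":0}]'

```text
clock: 9.1
tool_pos: [0.5977, 0.2218, 0.1309]
ee_rot: [3.141, -0.0, 1.665]
ft_force: [0.8, -0.2, -0.7]
gripper_width: 0.0091
```

```bash
python3 - <<'E'
from h import *
f=grab('wrist','w10'); s=manip.state(); print(s['clock'],s['tool_pos'],s['ee_rot'],s['ft_force'])
g=grab('scene')
a=cv2.resize(cv2.cvtColor(g['img'],cv2.COLOR_RGB2BGR)[160:260,330:430],None,fx=4,fy=4,interpolation=cv2.INTER_CUBIC)
b=cv2.resize(cv2.cvtColor(f['img'],cv2.COLOR_RGB2BGR)[220:360,360:500],None,fx=2.857,fy=2.857,interpolation=cv2.INTER_CUBIC)[:400,:400]
cv2.imwrite('pics/w10c.png',np.hstack([a,b]))
import pickle;pickle.dump((f,g),open('w10.pkl','wb'))
E
```

```text
9.15 [0.59760005 0.22181959 0.13078374] [ 3.14085065e+00 -8.61324743e-05  1.66507487e+00] [-0.59294397 -0.56345934 -0.77284851]
```

View pics/w10c.png

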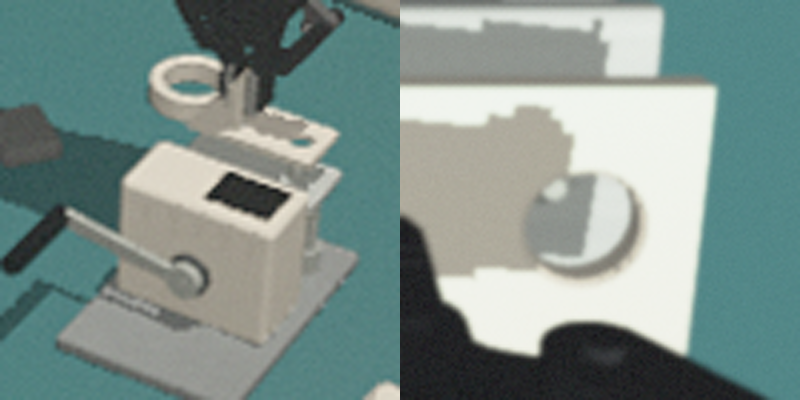

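```bash
python3 - <<'E'
from h import *
import pickle
f,g=pickle.load(open('w10.pkl','rb'))
P=lambda x,y,z:onz(f,360+(x+.5)/2.857-.5,220+(y+.5)/2.857-.5,z)
t=P(155,187,.109);e=P(183,224,.1225)
print(t,e,t-e)
psi=1.665;d=(t-e)[:2];print(d@[np.cos(psi),np.sin(psi)],d@[np.sin(psi),-np.cos(psi)])
cv2.imwrite('pics/w10d.png',cv2.resize(cv2.cvtColor(f['img'],cv2.COLOR_RGB2BGR)[260:340,390:460],None,fx=7,fy=7,interpolation=cv2.INTER_CUBIC))
E
```

```text
[0.64174354 0.22686542 0.109     ] [0.64286218 0.22636161 0.1225    ] [-0.00111864  0.00050382 -0.0135    ]
0.0006068082603515038 -0.0010662898333311458
```

View pics/w10d.png

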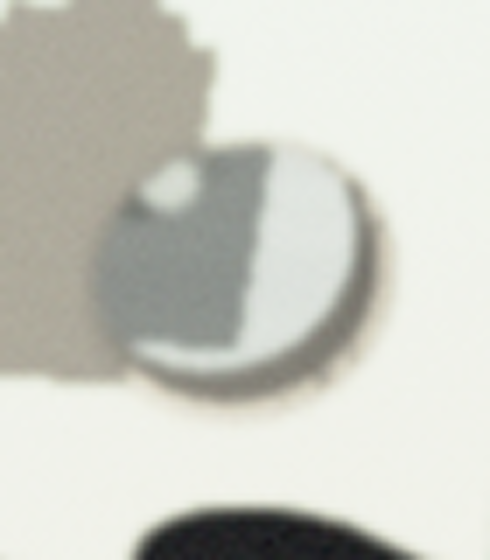

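>>> drive_tool --deltas '[{"xyz":[0.05,-0.1,0],"twist":[0,0,0],"hand":0},{"xyz":[0,0,0.5],"twist":[0,0,0],"hand":0},{"xyz":[0,0,0.5],"twist":[0,0,0],"hand":0},{"xyz":[0,0,0.5],"twist":[0,0,0],"hand":0},{"xyz":[0,0,0],"twist":[0,0,0],"hand":0}]'

```text
clock: 9.7
tool_pos: [0.5956, 0.222, 0.1141]
ee_rot: [-3.14, 0.0, 1.665]
ft_force: [0.1, -0.3, -0.9]
gripper_width: 0.0095
```

>>> drive_tool --deltas '[{"xyz":[0,0,0.4],"twist":[0,0,0],"hand":0},{"xyz":[0,0,0.4],"twist":[0,0,0],"hand":0},{"xyz":[0,0,0.4],"twist":[0,0,0],"hand":0},{"xyz":[0,0,0],"twist":[0,0,0],"hand":0},{"xyz":[0,0,0],"twist":[0,0,0],"hand":0}]'

```text
clock: 10.2
tool_pos: [0.5963, 0.2222, 0.1032]
ee_rot: [-3.141, -0.0, 1.665]
ft_force: [-0.4, 0.4, -1.1]
gripper_width: 0.0096
```

```bash
python3 - <<'E'
from h import *
f=grab('wrist','w11'); s=manip.state(); print(s['clock'],s['tool_pos'],s['ee_rot'],s['ft_force'])
g=grab('scene')
a=cv2.resize(cv2.cvtColor(g['img'],cv2.COLOR_RGB2BGR)[160:260,330:430],None,fx=4,fy=4,interpolation=cv2.INTER_CUBIC)
b=cv2.resize(cv2.cvtColor(f['img'],cv2.COLOR_RGB2BGR)[220:360,360:500],None,fx=2.857,fy=2.857,interpolation=cv2.INTER_CUBIC)[:400,:400]
cv2.imwrite('pics/w11c.png',np.hstack([a,b]))
E
```

```text
10.25 [0.59638441 0.2222166  0.10337834] [ 3.14147412e+00 -1.72935798e-05  1.66504400e+00] [ 0.23616737  0.44672359 -0.55334164]
```

View pics/w11c.png

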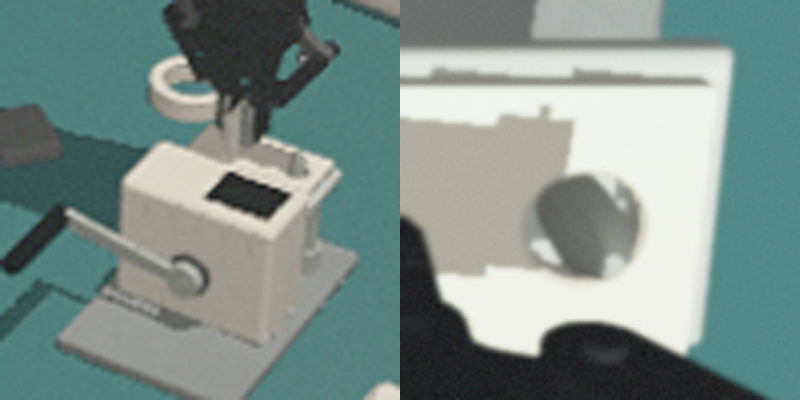

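The post is through the eye, with no sideways force. I'll go down another 2 mm and let go.

>>> drive_tool --deltas '[{"xyz":[0,0,0.15],"twist":[0,0,0],"hand":0},{"xyz":[0,0,0],"twist":[0,0,0],"hand":0},{"xyz":[0,0,0],"twist":[0,0,0],"hand":1.2},{"xyz":[0,0,0],"twist":[0,0,0],"hand":2},{"xyz":[0,0,0],"twist":[0,0,0],"hand":2.6},{"xyz":[0,0,0],"twist":[0,0,0],"hand":2.6},{"xyz":[0,0,-0.5],"twist":[0,0,0],"hand":2.6},{"xyz":[0,0,-2],"twist":[0,0,0],"hand":2.6},{"xyz":[0,0,-3],"twist":[0,0,0],"hand":2.6},{"xyz":[0,0,-4],"twist":[0,0,0],"hand":2.6},{"xyz":[0,0,-2],"twist":[0,0,0],"hand":2.6},{"xyz":[0,0,0],"twist":[0,0,0],"hand":2.6}]'

```text
clock: 11.5
tool_pos: [0.5981, 0.2227, 0.2208]
ee_rot: [3.135, -0.001, 1.665]
ft_force: [0.7, -0.5, -0.4]
gripper_width: 0.0257
```

>>> drive_tool --deltas '[{"xyz":[-3,0,0],"twist":[0,0,0],"hand":4},{"xyz":[-4,0,0],"twist":[0,0,0],"hand":5},{"xyz":[-3,0,0],"twist":[0,0,0],"hand":5},{"xyz":[0,0,0],"twist":[0,0,0],"hand":5},{"xyz":[0,0,0],"twist":[0,0,0],"hand":5},{"xyz":[0,0,0],"twist":[0,0,0],"hand":5},{"xyz":[0,0,0],"twist":[0,0,0],"hand":5}]'

```text
clock: 12.2
tool_pos: [0.6055, 0.1236, 0.2165]
ee_rot: [-3.141, -0.0, 1.666]
ft_force: [0.0, 0.0, -0.8]
gripper_width: 0.05
```

```bash
python3 - <<'E'
from h import *
f=grab('wrist','w12'); s=manip.state(); print(s['clock'],s['tool_pos'],s['ee_rot'],s['ft_force'])
g=grab('scene');import pickle;pickle.dump((f,g),open('w12.pkl','wb'))
cv2.imwrite('pics/s12c.png',cv2.resize(cv2.cvtColor(g['img'],cv2.COLOR_RGB2BGR)[160:260,320:440],None,fx=6,fy=6,interpolation=cv2.INTER_CUBIC))
E
```

```text
12.25 [0.60553301 0.12361071 0.21661886] [-3.14136102e+00 -1.16960421e-04  1.66631240e+00] [-0.08944834 -0.96292998 -0.60930129]
```

View pics/w12.png

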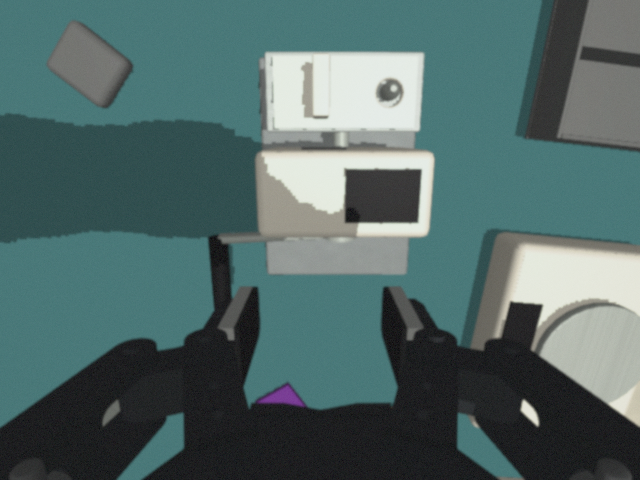

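View pics/s12c.png

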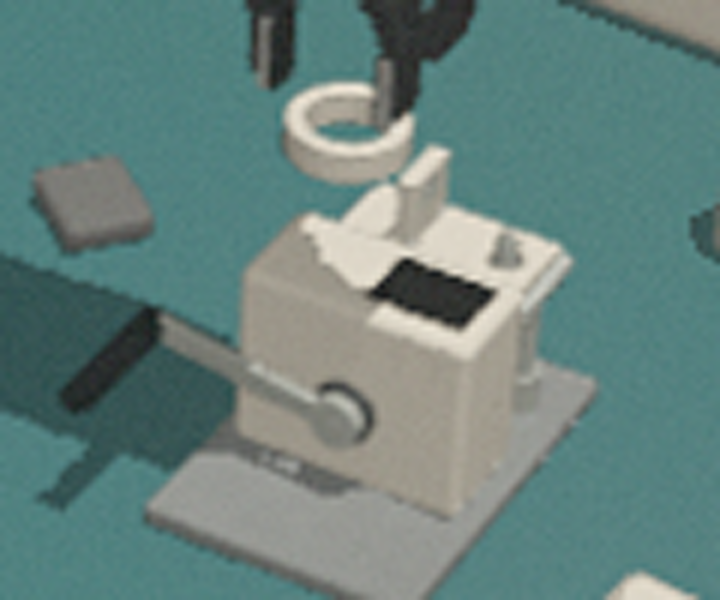

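The carrier lies flat, the post is in its eye at (389,92), and the lever is still at rest. Next is the lever handle.

>>> drive_tool --deltas '[{"xyz":[-1.5,-2.2,0],"twist":[0,0,0],"hand":5},{"xyz":[-1.8,-3,0],"twist":[0,0,0],"hand":5},{"xyz":[-1.5,-3,0],"twist":[0,0,0],"hand":5},{"xyz":[0,0,2],"twist":[0,0,0],"hand":5},{"xyz":[0,0,3],"twist":[0,0,0],"hand":5},{"xyz":[0,0,1],"twist":[0,0,0],"hand":5},{"xyz":[0,0,0],"twist":[0,0,0],"hand":5},{"xyz":[0,0,0],"twist":[0,0,0],"hand":5},{"xyz":[0,0,0],"twist":[0,0,0],"hand":5}]'

```text
clock: 13.2
tool_pos: [0.5295, 0.0673, 0.1579]
ee_rot: [3.14, 0.0, 1.665]
ft_force: [-0.2, -1.3, 0.1]
gripper_width: 0.05
```

```bash
python3 - <<'E'
from h import *
f=grab('wrist','w13'); s=manip.state(); print(s['clock'],s['tool_pos'],s['ee_rot'],s['ft_force'])
E
```

```text
13.25 [0.52949075 0.06728418 0.15786754] [3.13982749e+00 1.49002656e-04 1.66530137e+00] [-0.61569666 -0.34044964  0.40861193]
```

View pics/w13.png

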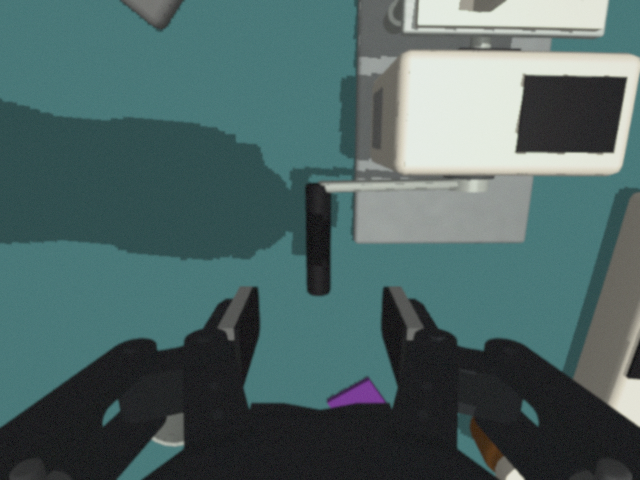

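>>> drive_tool --deltas '[{"xyz":[0,0,2],"twist":[0,0,0],"hand":5},{"xyz":[0,0,3],"twist":[0,0,0],"hand":5},{"xyz":[0,0,3],"twist":[0,0,0],"hand":5},{"xyz":[0,0,2.3],"twist":[0,0,0],"hand":5},{"xyz":[0,0,0],"twist":[0,0,0],"hand":5},{"xyz":[0,0,0],"twist":[0,0,0],"hand":5}]'

```text
clock: 13.85
tool_pos: [0.5291, 0.0671, 0.0546]
ee_rot: [3.141, 0.0, 1.665]
ft_force: [0.1, 0.1, -0.4]
gripper_width: 0.0505
```

```bash
python3 - <<'E'
from h import *
f=grab('wrist','w14'); s=manip.state(); print(s['clock'],s['tool_pos'],s['ee_rot'],s['ft_force'])
E
```

```text
13.9 [0.52968095 0.06716696 0.05520479] [3.13978523e+00 1.79027321e-04 1.66511380e+00] [ 0.31637776 -0.88668914  0.34230424]
```

View pics/w14.png

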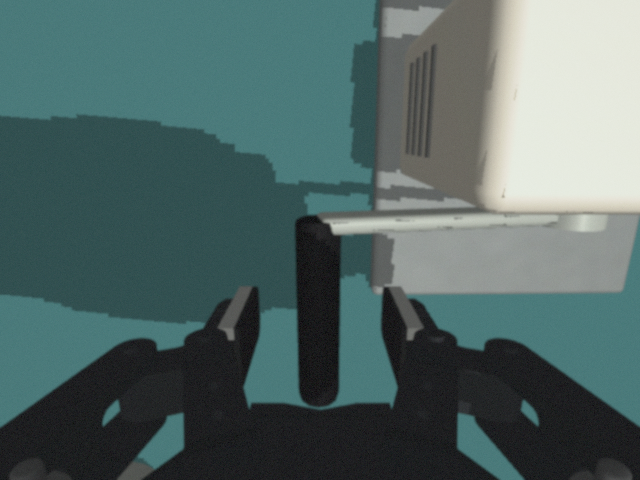

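The bar is centred between the pads. I'll grip it and start the arc.

>>> drive_tool --deltas '[{"xyz":[0,0,0],"twist":[0,0,0],"hand":3},{"xyz":[0,0,0],"twist":[0,0,0],"hand":2},{"xyz":[0,0,0],"twist":[0,0,0],"hand":0.5},{"xyz":[0,0,0],"twist":[0,0,0],"hand":0.5},{"xyz":[0,0,0],"twist":[0,0,0],"hand":0.5},{"xyz":[0,0,0],"twist":[0,0,0],"hand":0.5}]' --newtons 30

```text
clock: 14.5
tool_pos: [0.5283, 0.067, 0.0544]
ee_rot: [-3.141, 0.0, 1.665]
ft_force: [-4.0, -0.9, 6.3]
gripper_width: 0.0148
```

>>> drive_tool --deltas '[{"xyz":[0,0.19,-0.85],"twist":[0,0,0],"hand":0.5},{"xyz":[0,0.26,-0.83],"twist":[0,0,0],"hand":0.5},{"xyz":[0,0.33,-0.81],"twist":[0,0,0],"hand":0.5},{"xyz":[0,0.4,-0.77],"twist":[0,0,0],"hand":0.5},{"xyz":[0,0.47,-0.74],"twist":[0,0,0],"hand":0.5},{"xyz":[0,0,0],"twist":[0,0,0],"hand":0.5}]'

```text
clock: 15.1
tool_pos: [0.5423, 0.0684, 0.0944]
ee_rot: [-3.136, 0.0, 1.665]
ft_force: [-13.6, -2.8, 3.5]
gripper_width: 0.0148
```

```bash
python3 - <<'E'
from h import *
f=grab('wrist','w15'); s=manip.state(); print(s['clock'],s['tool_pos'],s['ee_rot'],s['ft_force'],s['wrist_torque'],s['gripper_width'])
E
```

```text
15.15 [0.5420817  0.06837825 0.0940885 ] [-3.13583475e+00  3.37774231e-04  1.66496640e+00] [-12.25258113  -3.77994991   3.92397498] [-0.66698324  2.73710984  0.01516271] 0.015034319700651885
```

View pics/w15.png

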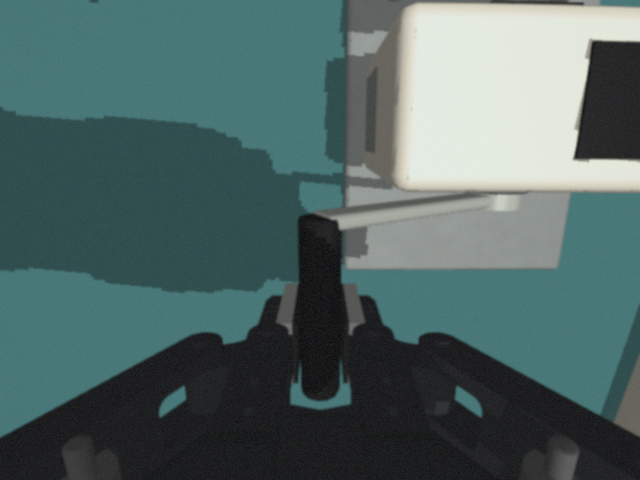

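>>> drive_tool --deltas '[{"xyz":[0,0.4,-0.75],"twist":[0,0,0],"hand":0.5},{"xyz":[0,0.55,-0.64],"twist":[0,0,0],"hand":0.5},{"xyz":[0,0.62,-0.59],"twist":[0,0,0],"hand":0.5},{"xyz":[0,0.69,-0.53],"twist":[0,0,0],"hand":0.5},{"xyz":[0,0.74,-0.47],"twist":[0,0,0],"hand":0.5},{"xyz":[0,0,0],"twist":[0,0,0],"hand":0.5}]'

```text
clock: 15.75
tool_pos: [0.5716, 0.0712, 0.1257]
ee_rot: [-3.136, 0.0, 1.665]
ft_force: [-22.3, -4.3, 25.5]
gripper_width: 0.0145
```

```bash
python3 - <<'E'
from h import *
f=grab('wrist','w16'); s=manip.state(); print(s['clock'],s['tool_pos'],s['ee_rot'],s['ft_force'],s['wrist_torque'],s['gripper_width'])
E
```

```text
15.8 [0.57144858 0.07117763 0.12554875] [-3.13566074e+00  5.27015678e-04  1.66505599e+00] [-21.88705026  -4.53250278  24.75406572] [-0.68066051  4.9079936  -0.01005138] 0.014779083661794845
```

View pics/w16.png

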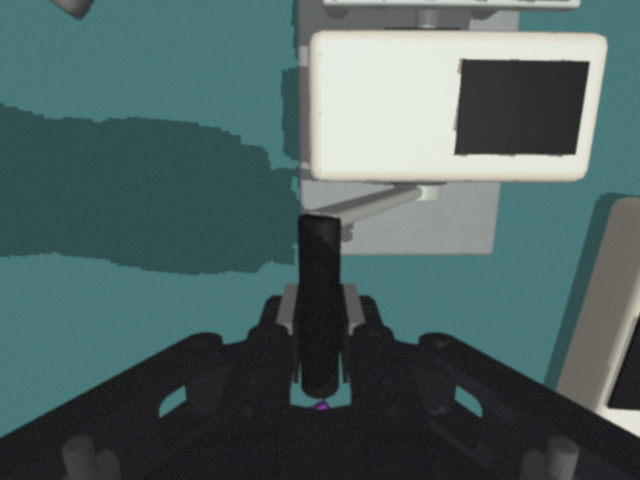

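>>> drive_tool --deltas '[{"xyz":[0,-0.2,-0.15],"twist":[0,0,0],"hand":0.5},{"xyz":[0,0.69,-0.46],"twist":[0,0,0],"hand":0.5},{"xyz":[0,0.72,-0.4],"twist":[0,0,0],"hand":0.5},{"xyz":[0,0.75,-0.35],"twist":[0,0,0],"hand":0.5},{"xyz":[0,0,0],"twist":[0,0,0],"hand":0.5}]'

```text
clock: 16.3
tool_pos: [0.5941, 0.0734, 0.139]
ee_rot: [-3.141, -0.0, 1.665]
ft_force: [-10.4, -0.7, 13.6]
gripper_width: 0.0147
```

```bash
python3 - <<'E'
from h import *
f=grab('wrist','w17'); s=manip.state(); print(s['clock'],s['tool_pos'],s['ee_rot'],s['ft_force'],s['wrist_torque'],s['gripper_width'])
g=grab('scene')
cv2.imwrite('pics/s17c.png',cv2.resize(cv2.cvtColor(g['img'],cv2.COLOR_RGB2BGR)[140:260,320:440],None,fx=5,fy=5,interpolation=cv2.INTER_CUBIC))
E
```

```text
16.35 [0.5937786  0.07344019 0.13893719] [-3.14058601e+00 -2.12660790e-05  1.66523455e+00] [-9.26725853 -1.62474866 10.61873173] [-0.24169539  2.32677432  0.02163725] 0.014604268431211641
```

View pics/s17c.png

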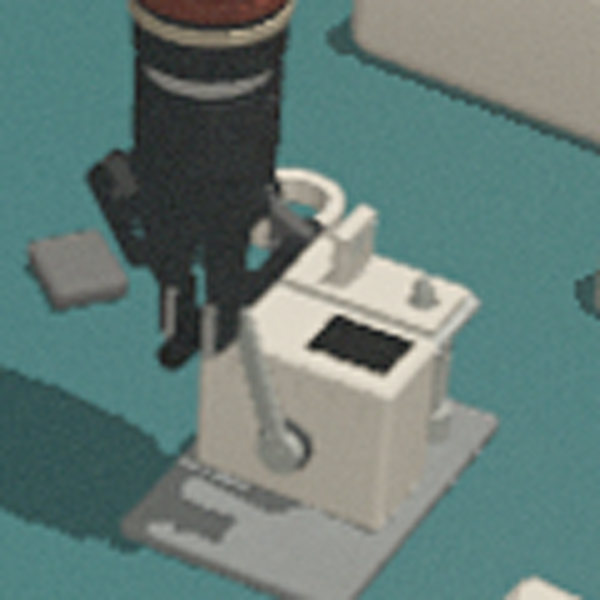

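>>> drive_tool --deltas '[{"xyz":[0,0.78,-0.3],"twist":[0,0,0],"hand":0.5},{"xyz":[0,0.8,-0.24],"twist":[0,0,0],"hand":0.5},{"xyz":[0,0.82,-0.17],"twist":[0,0,0],"hand":0.5},{"xyz":[0,0.5,-0.08],"twist":[0,0,0],"hand":0.5},{"xyz":[0,0,0],"twist":[0,0,0],"hand":0.5},{"xyz":[0,0,0],"twist":[0,0,0],"hand":0.5}]'

```text
clock: 17.0
tool_pos: [0.623, 0.0763, 0.1465]
ee_rot: [-3.141, -0.0, 1.665]
ft_force: [-5.5, -0.1, 5.6]
gripper_width: 0.0146
```

```bash
python3 - <<'E'
from h import *
f=grab('wrist','w18'); s=manip.state(); print(s['clock'],s['tool_pos'],s['ee_rot'],s['ft_force'],s['wrist_torque'],s['gripper_width'])
g=grab('scene')
cv2.imwrite('pics/s18c.png',cv2.resize(cv2.cvtColor(g['img'],cv2.COLOR_RGB2BGR)[140:260,320:440],None,fx=5,fy=5,interpolation=cv2.INTER_CUBIC))
import pickle;pickle.dump((f,g),open('w18.pkl','wb'))
E
```

```text
17.05 [0.6229937  0.07630096 0.1464724 ] [-3.14137428e+00 -3.31477793e-04  1.66521023e+00] [-6.77734107 -0.77834674  5.94753883] [-0.03020398  1.50680829  0.08277573] 0.014685108254399986
```

View pics/s18c.png

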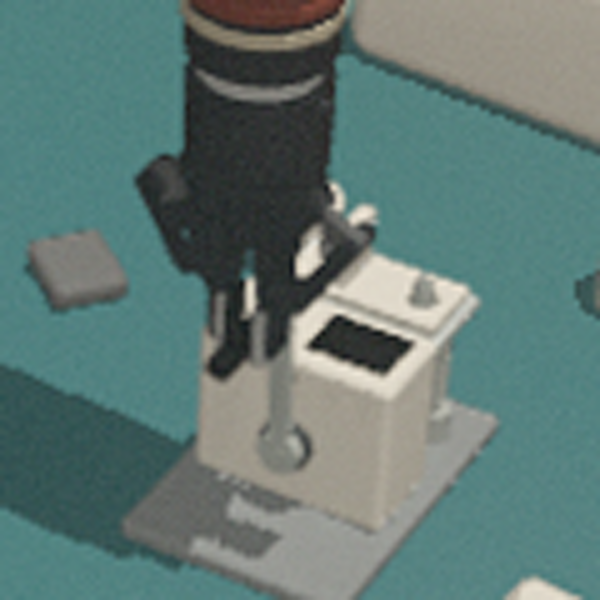

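View pics/w18.png

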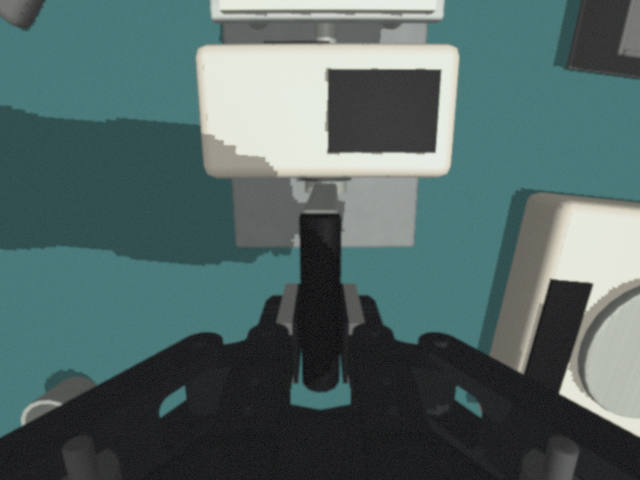

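```bash
python3 - <<'E'
from h import *
import pickle
f,g=pickle.load(open('w18.pkl','rb'))
o=np.array([.6197,.1551]);ex=np.array([.9954,.0955]);ey=np.array([-.0955,.9954])
for ph in (80,85,90,95):
    for r in (0,.07):
        p=o-ex*r*np.cos(np.radians(ph))-.044*ey
        q=proj(g,[*p,.055+r*np.sin(np.radians(ph))]);print(ph,r,(q-[320,140])*5)
im=cv2.cvtColor(g['img'],cv2.COLOR_RGB2BGR)
cv2.imwrite('pics/s18d.png',cv2.resize(im[200:240,355:395],None,fx=15,fy=15,interpolation=cv2.INTER_CUBIC))
im=cv2.cvtColor(f['img'],cv2.COLOR_RGB2BGR)
cv2.imwrite('pics/w18d.png',cv2.resize(im[170:250,270:370],None,fx=6,fy=6,interpolation=cv2.INTER_CUBIC))
E
```

```text
80 0 [271.8993222  454.55880552]
80 0.07 [258.45441624 347.37627407]
85 0 [271.8993222  454.55880552]
85 0.07 [268.34838024 349.85432255]
90 0 [271.8993222  454.55880552]
90 0.07 [278.30286845 353.15941661]
95 0 [271.8993222  454.55880552]
95 0.07 [288.23613452 357.26833312]
```

View pics/s18d.png

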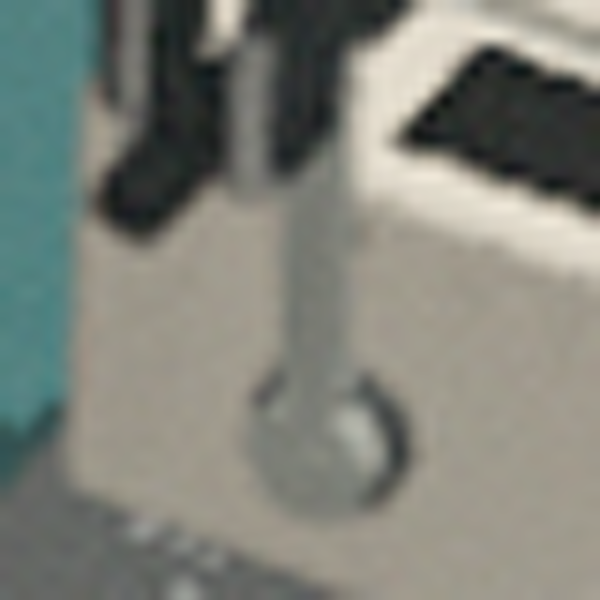

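View pics/w18d.png

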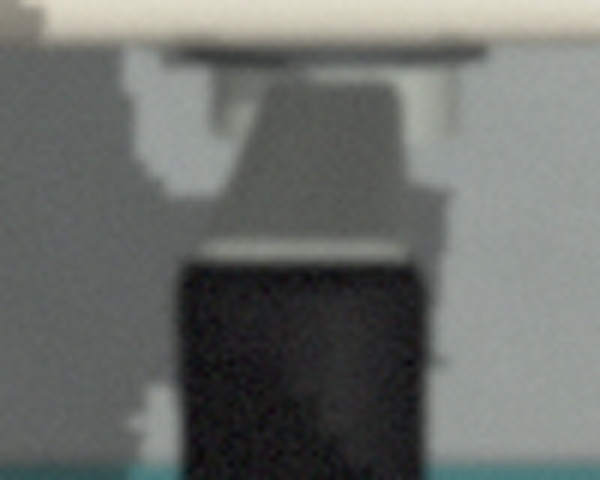

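Three estimates put the lever 2–3° short of the top, so I'll nudge it a little further.

>>> drive_tool --deltas '[{"xyz":[0,0.35,-0.06],"twist":[0,0,0],"hand":0.5},{"xyz":[0,0,0],"twist":[0,0,0],"hand":0.5},{"xyz":[0,0,0],"twist":[0,0,0],"hand":0.5},{"xyz":[0,0,0],"twist":[0,0,0],"hand":0.5},{"xyz":[0,0,0],"twist":[0,0,0],"hand":0.5},{"xyz":[0,0,0],"twist":[0,0,0],"hand":0.5},{"xyz":[0,0,0],"twist":[0,0,0],"hand":0.5}]'

```text
clock: 17.8
tool_pos: [0.6261, 0.0766, 0.1468]
ee_rot: [-3.141, -0.0, 1.665]
ft_force: [-6.3, -0.8, 3.7]
gripper_width: 0.0147
```

```bash
python3 - <<'E'
from h import *
s=manip.state(); print(s['clock'],s['tool_pos'],s['ft_force'],s['gripper_width'])
g=grab('scene');t=grab('top')
a=cv2.resize(cv2.cvtColor(g['img'],cv2.COLOR_RGB2BGR)[180:240,350:410],None,fx=6.66,fy=6.66,interpolation=cv2.INTER_CUBIC)[:400,:400]
b=cv2.resize(cv2.cvtColor(t['img'],cv2.COLOR_RGB2BGR)[170:270,190:290],None,fx=4,fy=4,interpolation=cv2.INTER_CUBIC)
cv2.imwrite('pics/s19c.png',np.hstack([a,b]))
cv2.imwrite('pics/top19.png',cv2.cvtColor(t['img'],cv2.COLOR_RGB2BGR))
s=manip.state(); print(s['clock'],s['tool_pos'],s['ft_force'],s['qvel'])
E
```

```text
17.8 [0.62613331 0.07662427 0.14675704] [-6.28210007 -0.75696102  3.67114437] 0.0147040490549792
17.9 [0.62613718 0.0766314  0.14679827] [-5.97322386 -0.85969272  3.47067329] [-0.00025978  0.00033606 -0.00014395  0.00069915 -0.00054163 -0.00017885]
```

View pics/s19c.png

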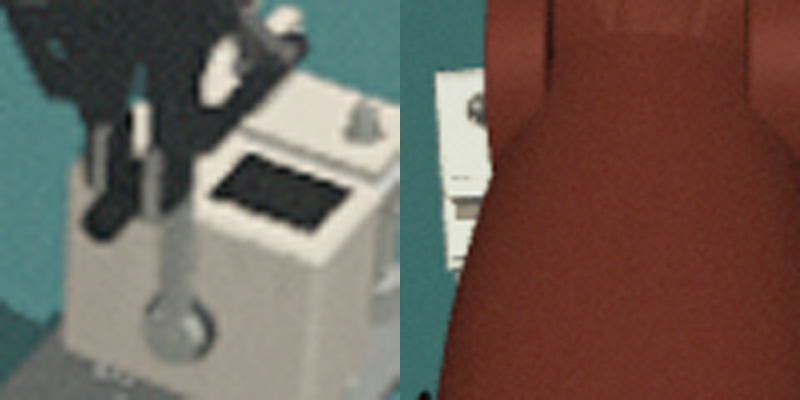

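View pics/top19.png

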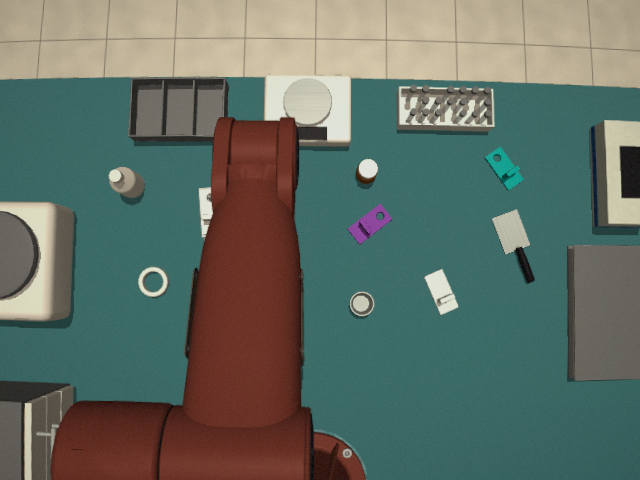

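The lever now stands straight up and is still. The carrier is on the post and flat, and the bystanders in view haven't moved. I'm handing the job in.

```bash
python3 -c "
from h import *
print(job.close_job()); s=manip.state(); print(s['clock'],s['tool_pos'],s['ft_force'])"
```

```text
the job is handed in; nothing more can be done
None
the job is handed in; nothing more can be done
```

The sample carrier is on the post and let go, and the gripper is holding the cam lever at about the highest-lift point. The job is handed in, at about 17.9 s of the 64 s allowed; it reported no verdict.

**Carrier:** I gripped it by the fin, checked its eye against the post with the wrist camera (about 1 mm off) and lowered it on. After I let go, the wrist and scene pictures showed the post through the eye and the plate flat and in line, with the lever still down. Parts of that view were hidden in the last pictures, but what could be seen of the carrier had not shifted.

**Lever:** I carried the handle up the arc with the gripper pointing down. Before the last nudge, three estimates put the lever about 2–3° short of vertical. After it, the arm's position puts the lever within about 1° of vertical (about 1.39 rad). I judged the platform lift from the lever angle and did not measure it. The arm was still, pressing on the lever with about 6 N front-to-back.

**Disagreements and limits:**
- The top and wrist cameras differed by 2–4 mm on the post's position; I used mostly the wrist view.
- The bar rolled in the pads partway up, pushing the measured force to about 33 N. I shifted the arm to ease it, and it had fallen to about 7 N when I handed in.
- In the last top view the bystanders in sight had not moved. The arm hid the timer there; I had last seen it in place during the lever swing.

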